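# Set and lock the quick-release clamp of a code reader stand

### The job

Push the reader arm of the stand round to its stop pin so that the reader faces the cell, then lock it: turn the star nut clockwise (its top towards the robot) until the red cam lever first meets firm resistance when it points about straight out from the collar, and swing the lever fully closed. Leave the lever closed and the other things on the bench where they are.

Things in the scene. Friction and masses are not known exactly. Their poses are not given: they have to be found in the camera images.
- stand: Reader stand fixed to the bench: foot plate 305 x 110 x 12 mm, column, blue split collar (55 to 95 mm high, x -56..30, y -40..45 mm), black nest with upright green cell at x -215 (133 high). Origin: column axis at bench level. x points from the cell to the column (roughly away from the robot), y left, z up. Clamp rod along y at x -38, height 75: lever at its -y end, nut at its +y end.
- reader_arm (a joint): Grey arm (155 long, 26 wide, 102 to 112 mm high) with the code reader on top (158 long, 112 to 150 mm high), swinging about the column axis; rad. Grows clockwise from above, from the -y side to the stop: at 1.0 it rests at the stop, pointing along the stand's -x. Needs about 2 N at the reader; stays where left.
- reader_mid (a point): Point in the middle of the reader on the arm, 110 mm from the column axis, 125 mm high; the reader's sides lie 15 to 25 mm to either side. The stop is a steel pin 15 mm thick, 116 mm high, at x -150, y +33 mm in the stand's frame.
- nut (a joint): Star nut on the rod's +y end; rad turned since the start, grows as it tightens: clockwise seen from its own end, top moving to the stand's -x (towards the robot). Takes about 11 N at a ball; stays where left. Starts too loose by an unknown amount (about 2 to 4 rad to go; at most 9). Push an upper spoke along -x from above, one after another.
- nut_axis (a point): Centre of the star nut, on its axis: x -38, y +72, height 75 mm in the stand's frame. Hub 34 mm thick, 22 long. Four black spokes at 90 degrees, 12 mm thick, with orange balls of 16 mm, ball centres 47 mm from the axis.
- lever (a joint): Red cam lever on the rod's -y end, swinging level; rad, grows clockwise from above. 0: open, slanting towards the stand's +x; 1.0: straight out along -y; 2.3: fully closed, lying forward, 0.27 rad short of -x. Free (under 1 N) while the rod is slack, and stays where left; from the angle where the rod comes taut it resists, at most 5 to 10 N if well set; past 2.15 it stays shut over centre.
- lever_hinge (a point): Upright hinge axis of the lever at mid height: x -38, y -58, height 75 mm in the stand's frame. Each radian of tightening at the nut makes the lever resist 0.25 to 0.3 rad earlier; as found it resists late or not at all. Tightening the nut with the lever partly closed pushes the lever back towards open as soon as the rod is taut.
- lever_push (a point): Point on the paddle of the lever, 95 mm from its hinge, mid height (75 mm). The lever is 116 mm long, 11 mm thick (paddle 14 mm) and 16 mm tall (paddle 22 mm).
- jaw (a joint): How far the movable half of the blue collar has closed the slit, in m: 0 with the clamp slack (slit 10 mm), growing towards the fixed half as the clamp is tightened; about 0.0035 with the nut well set and the lever closed.
- meter: Yellow hand meter lying on the bench, 138 x 80 x 44 mm, origin under its centre; a bystander.
- paper_tape: Roll of white tape lying flat, 84 mm wide, 24 mm high, origin under its centre; a bystander.
- marker: White marker pen with red cap, lying, 130 x 15 x 17 mm, origin under its centre; a bystander.
- red_bin: Small open red parts bin, 70 x 100 x 40 mm, origin under its centre; a bystander.
- spoke_ball (a point): Centre of the orange ball on one of the nut's four spokes; with the nut's axis it shows how the spokes stand (they start at any angle).

How it is judged:
By the outcome, as a careful person would: the job done as asked, in the order asked, and still so for the second after the job is handed in, with the robot touching nothing.
It also fails if it takes over 69 s, if anything falls off the work surface, if the arm or the gripper's body presses on something with over 40 N, if the wrist force passes 120 N, or if a joint passes its speed limit or range.

### The arm

A 6-joint arm with a two-finger parallel gripper is mounted at the origin on a cart in front of the work surface, level with it; the furniture and walls round the work are solid. World frame = base frame: x ahead of the robot, y to its left, z up, the work surface at z = 0. Lengths are in m, angles in degrees, forces in N, time in s.
With the tool pointing down it reaches from about 0.35 to 0.875 m from the base axis. Payload 4.2 kg.
Tool frame: the origin (TCP) lies between the finger pads; the fingertips stand 17 mm ahead of it and the grasp point (between the pads) lies 2 mm behind it; z points along the fingers, y is the line along which they close (so a half turn about z gives the same grasp; the last joint's range is limited). The gripper opens to 87 mm and grips with 3 to 60 N. Pads are 19 mm wide; open, the fingers measure 117 mm over their backs; the gripper's body (75 mm by 190 mm) begins 51 mm behind the grasp point.
Start: joints at [90.562, 22.042, 0.453, 0, -68.411, -14.817], TCP at [0.154, 0.606, 0.24] pointing down, gripper open.
Joint ranges: [-179.83, 179.83], [-69.29, 118.12], [-61.27, 80.66], [-181.25, 117.63], [-171.15, -9.14], [-177.46, 177.46]. Speed limits (degrees/s): [159.86, 159.86, 180, 180, 180, 180].

### API

Orientations are given as a 3x3 rotation matrix whose columns are the frame's x, y, z axes.
In Python, from station import r gives the robot as it stands.
- The arm moves only by the tool servo_tool, never from a script. Its argument "targets" is a list of rows, each a list of 5 numbers: the shift along the world's x, y, z in units of 30 mm (1.0 is 30 mm), then the turn about the world's z in rad, then the finger opening in mm, from 0 to 87. In form: [[x, y, z, turn, gripper], ...]. A call has exactly 5 rows; each row is the pose to reach, as a shift and turn from the pose commanded when the call began; what a row does not reach only later rows make up. A row lasts 1/12 s, in which the tool goes at most 41.7 mm and 7.16 degrees, less where a joint would pass 70% of its speed; a pose out of reach is approached as far as the arm can. A call with a gripper value outside its range is refused whole. The fingers move at their own pace and stop on an object; the grip force is fixed at half the most. Time passes only in rows, so rows that repeat a pose let the fingers close, or fill a call up. It gives the time, the measured TCP pose, the force, the opening and the grip force at its end, in the units of the state.
- r.sense(): the state, without advancing time (a new reading comes with each control period).
- r.capture(name): name is "side" or "top"; returns a dict with "pixels" (420x560x3 uint8, red, green, blue), "fx", "fy", "cx", "cy" (pixels), "dist_coeffs" ([k1, k2, p1, p2, k3] as OpenCV has them; the pictures are not rectified), "world_from_camera" (4x4, takes a point from camera to world coordinates). Camera axes: x right, y down, z forward; pixel columns grow to the right and rows downward; lengths in m; the calibration is good to about 2 mm. A picture is of the moment at which its call begins. There is no depth.
- r.finish_job(): hands the job in; it is judged then, once.
The state is a dict: "time_s": time; "joints": joint angles; "joint_velocities": joint speeds; "effort": joint torques, N m; "tcp_pos": TCP position; "ee_rot": TCP orientation; "wrist_force": force on the tool from outside, world axes, zero at the start; "moment": the same for the moment, N m; "gripper_width": opening from 0.0 (shut) to 1.0 (fully open); "gripper_force": force on a finger pad.
Only numpy, scipy, OpenCV 4.12 (cv2) and the standard library are available. Lean on these libraries where they do the work, as an engineer would, in place of code of your own. Each camera call takes 0.05 s, during which the arm holds its last target. There are 200 camera calls.

## Working session

There is one attempt and no reset: what is moved stays moved. The work goes in short steps, Python scripts to look and compute and a tool call to move; the robot and the scene stay as the last step left them, time stands still between calls to the robot, and variables do not carry over. Pictures are saved under pics/ and viewed, at most 10 in all, crops included, and the job is handed in when it is done.

Besides the shell and the picture viewer there is one more tool, called after "Request:" by a JSON object that holds its "op" and its "data", one argument or row to a line. servo_tool: Moves the arm, as the interface text tells. Its arguments: {"type":"object","properties":{"targets":{"type":"array","items":{"type":"array","items":{"type":"number"}}}},"required":["targets"]}

```bash
ls; mkdir -p pics
cat > h.py <<'E'
import numpy as np, cv2, pickle
from station import r
def snap(n,tag):
    c=r.capture(n); cv2.imwrite(f'pics/{tag}.png',cv2.cvtColor(np.array(c['pixels'],np.uint8),cv2.COLOR_RGB2BGR)); pickle.dump(c,open(f'pics/{tag}.pkl','wb')); return c
def load(tag): return pickle.load(open(f'pics/{tag}.pkl','rb'))
def K(c): return np.array([[c['fx'],0,c['cx']],[0,c['fy'],c['cy']],[0,0,1.]])
def ray(c,px):
    u=cv2.undistortPoints(np.array([[px]],float),K(c),np.array(c['dist_coeffs']))[0,0]
    T=np.array(c['world_from_camera']); return T[:3,3],T[:3,:3]@np.array([u[0],u[1],1])
def atz(c,px,z):
    o,d=ray(c,px); return o+d*(z-o[2])/d[2]
def proj(c,P):
    T=np.linalg.inv(np.array(c['world_from_camera'])); 
    return cv2.projectPoints(np.array(P,float).reshape(-1,3),cv2.Rodrigues(T[:3,:3])[0],T[:3,3],K(c),np.array(c['dist_coeffs']))[0].reshape(-1,2)
E
python3 - <<'E'
from h import *
np.set_printoptions(precision=3,suppress=True)
for n in('side','top'): print(np.array(snap(n,n+'0')['world_from_camera']))
print(r.sense())
E
```

```text
pics
[[-0.997 -0.069  0.047  0.456]
 [-0.081  0.673 -0.735  0.7  ]
 [ 0.02  -0.736 -0.676  0.817]
 [ 0.     0.     0.     1.   ]]
[[ 0.017 -0.996  0.093  0.39 ]
 [-0.999 -0.014  0.033 -0.092]
 [-0.032 -0.093 -0.995  1.222]
 [ 0.     0.     0.     1.   ]]
{'time_s': 0.1, 'joints': array([ 90.562,  22.085,   0.385,  -0.024, -68.412, -14.816]), 'joint_velocities': array([-0.016,  0.009,  0.245,  0.073, -0.057, -0.102]), 'effort': array([  0.   , -39.169,  18.793,   4.232,   0.013,  -0.   ]), 'tcp_pos': array([0.154, 0.605, 0.239]), 'ee_rot': array([[ 0.969, -0.246, -0.   ],
       [-0.246, -0.969, -0.002],
       [ 0.   ,  0.002, -1.   ]]), 'wrist_force': array([ 1.515,  0.584, -0.141]), 'moment': array([ 0.021, -0.004, -0.028]), 'gripper_force': 0.0, 'gripper_width': 0.999108955223244}
```

View pics/top0.png

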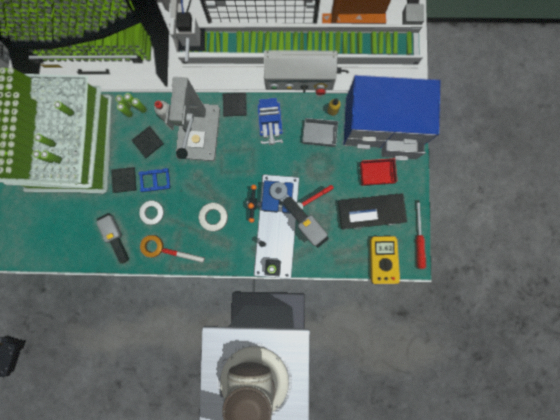

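View pics/side0.png

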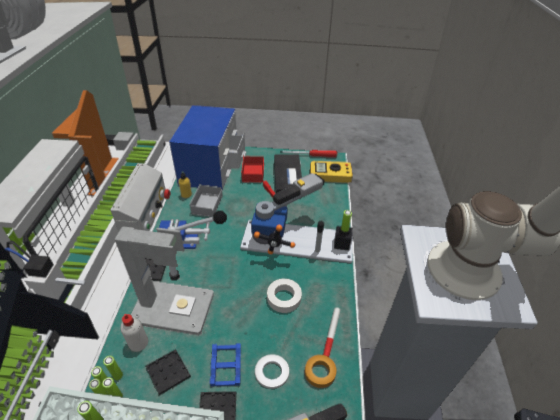

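Run:
```python
from h import *
np.set_printoptions(precision=1,suppress=True)
t,s=load('top0'),load('side0')
P=[[.154,.606,.24],[0,0,0],[.4,0,0]]
print(proj(t,P),proj(s,P),t['fx'])
a=cv2.resize(cv2.imread('pics/top0.png')[165:285,225:345],None,fx=5,fy=5,interpolation=cv2.INTER_CUBIC)
cv2.imwrite('pics/c0.png',a)
a=cv2.resize(cv2.imread('pics/side0.png')[150:270,225:385],None,fx=5,fy=5,interpolation=cv2.INTER_CUBIC)
cv2.imwrite('pics/c1.png',a)
```

```text
[[ -0.  339.4]
 [254.2 380.5]
 [256.9 243.7]] [[516.5 512.3]
 [463.9 268.9]
 [316.5 258.8]] 405.00779389715126
```

View pics/c0.png

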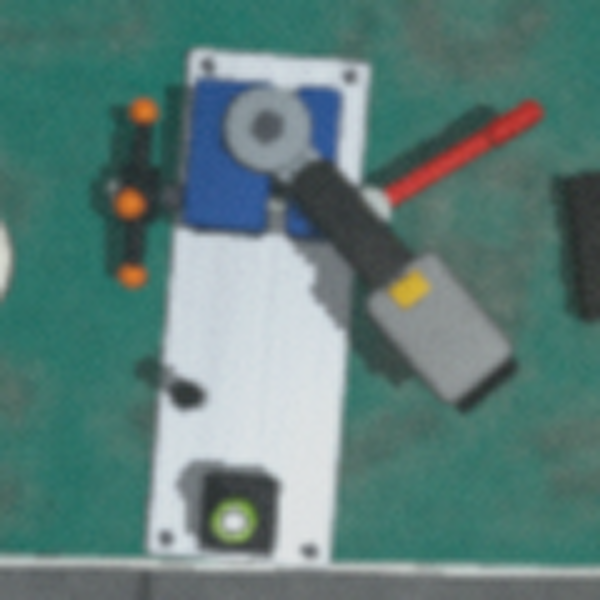

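View pics/c1.png

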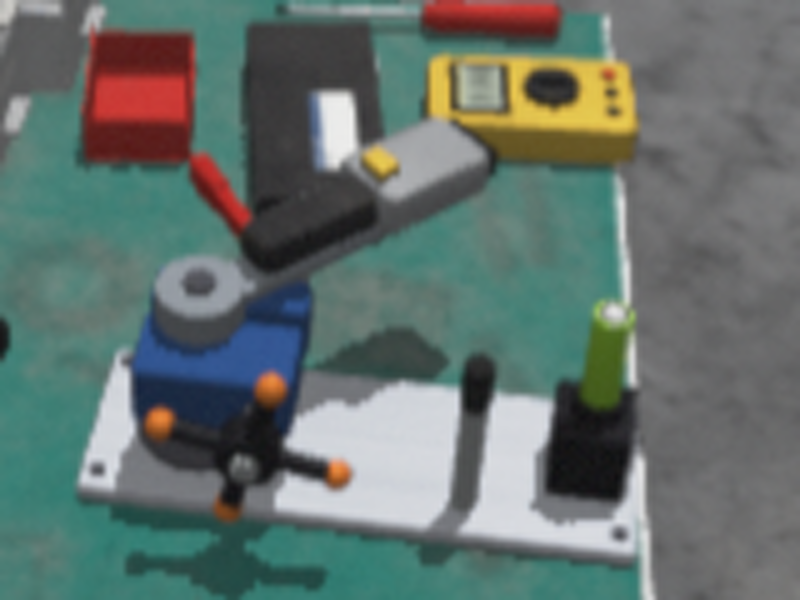

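```bash
cat > fit.py <<'E'
from h import *
from scipy.optimize import least_squares
np.set_printoptions(precision=4,suppress=True)
t,s=load('top0'),load('side0')
ft=lambda L:(np.array(L,float)+.5)/5-.5+[225,165]
fs=lambda L:(np.array(L,float)+.5)/5-.5+[225,150]
T=ft([(190,48),(370,65),(330,563),(148,553),(235,521),(187,395),(145,110),(130,203),(133,276)])
S=fs([(82,492),(633,555),(612,312),(479,365),(272,390),(160,424),(338,473),(228,512)])
def model(q):
    x,y,w,x0,a=q
    W=lambda L:np.array([[x+np.cos(w)*p[0]-np.sin(w)*p[1],y+np.sin(w)*p[0]+np.cos(w)*p[1],p[2]] for p in L])
    b=lambda k:(-.038-.047*np.sin(a+k*np.pi/2),.072,.075+.047*np.cos(a+k*np.pi/2))
    A=W([(x0+.305,.055,.012),(x0+.305,-.055,.012),(x0,-.055,.012),(x0,.055,.012),(-.215,0,.133),(-.150,.033,.116),b(-1),b(0),b(1)])
    B=W([(x0+.305,.055,.012),(x0,.055,.012),(-.215,0,.133),(-.15,.033,.116),b(0),b(-1),b(1),b(2)])
    return A,B,W
def res(q):
    A,B,_=model(q); return np.r_[proj(t,A)-T,proj(s,B)-S].ravel()
if __name__=='__main__':
    f=least_squares(res,[.5,0,0,-.25,-.2],loss='soft_l1'); print(f.x); print(res(f.x).reshape(-1,2).round(1).T)
    np.save('q.npy',f.x); W=model(f.x)[2]
    for n,p in dict(hinge=(-.038,-.058,.075),nut=(-.038,.072,.075),col=(0,0,.1),cell=(-.215,0,.133),pin=(-.15,.033,.116)).items(): print(n,W([p])[0])
    print('lever',atz(t,ft([(535,108)])[0],.083),atz(t,ft([(378,203)])[0],.083))
    print('reader end',atz(t,ft([(490,380)])[0],.15),'near',atz(t,ft([(320,170)])[0],.15))
    print('hub',atz(t,ft([(268,125)])[0],.125))
    print('meter',atz(t,(385,260),.04),'box',atz(t,(340,212),.03))
E
python3 fit.py
```

```text
[ 0.5472 -0.0639 -0.0629 -0.2452  0.2232]
[[-0.3 -0.1  0.3 -0.4 -0.  -0.3 -0.4 -0.2 -0.  -1.5  0.9  0.4  0.1 -0.4
  -0.  -0.3  0. ]
 [-0.1 -0.9  1.3  0.2  0.  -0.1  0.4  0.1 -0.2 -1.5 -0.3 -0.3 -0.1 -0.2
   0.2  0.2 -1.1]]
hinge [ 0.5057 -0.1194  0.075 ]
nut [0.5138 0.0104 0.075 ]
col [ 0.5472 -0.0639  0.1   ]
cell [ 0.3327 -0.0504  0.133 ]
pin [ 0.3996 -0.0215  0.116 ]
lever [ 0.5649 -0.2145  0.083 ] [ 0.5096 -0.1263  0.083 ]
reader end [ 0.4097 -0.1842  0.15  ] near [ 0.5198 -0.0932  0.15  ]
hub [ 0.5473 -0.0645  0.125 ]
meter [ 0.3588 -0.3732  0.04  ] box [ 0.4966 -0.2451  0.03  ]
```

Request:
{"op": "servo_tool", "data": {
  "targets": [
    [0.535,-1.272,0,-0.12,0],
    [1.07,-2.544,0,-0.24,0],
    [1.605,-3.816,0,-0.36,0],
    [2.14,-5.088,0,-0.48,0],
    [2.675,-6.36,0,-0.6,0]
  ]
}}

```text
time_s: 0.52
tcp_pos: [0.2344, 0.4127, 0.239]
ee_rot: [[0.657, -0.754, -0.0], [-0.754, -0.657, -0.001], [0.001, 0.001, -1.0]]
wrist_force: [1.0, 0.5, -0.1]
gripper_width: 0.706
gripper_force: 0.0
```

Request:
{"op": "servo_tool", "data": {
  "targets": [
    [0.535,-1.272,0,-0.12,0],
    [1.07,-2.544,0,-0.24,0],
    [1.605,-3.816,0,-0.36,0],
    [2.14,-5.088,0,-0.48,0],
    [2.675,-6.36,0,-0.6,0]
  ]
}}

```text
time_s: 0.93
tcp_pos: [0.3143, 0.222, 0.2395]
ee_rot: [[0.117, -0.993, -0.0], [-0.993, -0.117, 0.0], [-0.0, 0.0, -1.0]]
wrist_force: [1.0, 0.3, 0.3]
gripper_width: 0.33
gripper_force: 0.0
```

Request:
{"op": "servo_tool", "data": {
  "targets": [
    [0.535,-1.272,0,-0.09,0],
    [1.07,-2.544,0,-0.186,0],
    [1.605,-3.816,0,-0.186,0],
    [2.14,-5.088,0,-0.186,0],
    [2.675,-6.36,0,-0.186,0]
  ]
}}

```text
time_s: 1.35
tcp_pos: [0.3946, 0.0313, 0.2397]
ee_rot: [[-0.064, -0.998, 0.001], [-0.998, 0.064, 0.0], [-0.001, -0.001, -1.0]]
wrist_force: [1.4, 0.8, 0.4]
gripper_width: 0.021
gripper_force: 0.0
```

Request:
{"op": "servo_tool", "data": {
  "targets": [
    [0.535,-1.272,0,0,0],
    [1.07,-2.544,0,0,0],
    [1.605,-3.816,0,0,0],
    [2.14,-5.088,0,0,0],
    [2.675,-6.36,0,0,0]
  ]
}}

```text
time_s: 1.77
tcp_pos: [0.4749, -0.1597, 0.2393]
ee_rot: [[-0.065, -0.998, -0.0], [-0.998, 0.065, 0.0], [-0.0, 0.0, -1.0]]
wrist_force: [1.1, 1.2, 1.0]
gripper_width: 0.001
gripper_force: 0.0
```

Request:
{"op": "servo_tool", "data": {
  "targets": [
    [0.25,-1.0,-0.5,0,0],
    [0.25,-1.0,-1.7,0,0],
    [0.25,-1.0,-2.8,0,0],
    [0.25,-1.0,-3.4,0,0],
    [0.25,-1.0,-3.4,0,0]
  ]
}}

```text
time_s: 2.18
tcp_pos: [0.4788, -0.1873, 0.1327]
ee_rot: [[-0.066, -0.998, -0.011], [-0.998, 0.066, 0.002], [-0.001, 0.011, -1.0]]
wrist_force: [-0.2, -0.4, 0.2]
gripper_width: 0.004
gripper_force: 0.0
```

Request:
{"op": "servo_tool", "data": {
  "targets": [
    [-0.3,0.25,0.1,0,0],
    [-0.6,0.53,0.1,0,0],
    [-0.93,0.83,0.1,0,0],
    [-1.22,1.17,0.1,0,0],
    [-1.5,1.5,0.1,0,0]
  ]
}}

```text
time_s: 2.6
tcp_pos: [0.4392, -0.1418, 0.1433]
ee_rot: [[-0.063, -0.998, 0.008], [-0.998, 0.063, -0.001], [0.0, -0.008, -1.0]]
wrist_force: [2.7, -1.9, 0.1]
gripper_width: 0.006
gripper_force: 1.4
```

Request:
{"op": "servo_tool", "data": {
  "targets": [
    [-0.12,0.2,0,0,0],
    [-0.24,0.4,0,0,0],
    [-0.35,0.6,0,0,0],
    [-0.45,0.8,0,0,0],
    [-0.53,1.0,0,0,0]
  ]
}}

```text
time_s: 3.02
tcp_pos: [0.4214, -0.112, 0.1408]
ee_rot: [[-0.064, -0.998, 0.0], [-0.998, 0.064, -0.0], [0.0, -0.0, -1.0]]
wrist_force: [2.1, -2.3, -0.4]
gripper_width: 0.007
gripper_force: 1.1
```

Request:
{"op": "servo_tool", "data": {
  "targets": [
    [-0.05,0.1,0,0,0],
    [-0.1,0.2,0,0,0],
    [-0.13,0.3,0,0,0],
    [-0.13,0.35,0,0,0],
    [-0.13,0.35,0,0,0]
  ]
}}

```text
time_s: 3.43
tcp_pos: [0.4169, -0.1017, 0.1402]
ee_rot: [[-0.064, -0.998, -0.002], [-0.998, 0.064, 0.0], [-0.0, 0.002, -1.0]]
wrist_force: [-0.1, -0.1, 0.4]
gripper_width: 0.007
gripper_force: 0.1
```

Request:
{"op": "servo_tool", "data": {
  "targets": [
    [0,0.07,0,0,0],
    [0,0.13,0,0,0],
    [0,0.2,0,0,0],
    [0,0.27,0,0,0],
    [0,0.33,0,0,0]
  ]
}}

```text
time_s: 3.85
tcp_pos: [0.4166, -0.092, 0.1401]
ee_rot: [[-0.064, -0.998, -0.002], [-0.998, 0.064, -0.0], [0.0, 0.002, -1.0]]
wrist_force: [-1.7, -2.4, -0.1]
gripper_width: 0.003
gripper_force: 1.2
```

Request:
{"op": "servo_tool", "data": {
  "targets": [
    [0,0.03,0,0,0],
    [0,0.07,0,0,0],
    [0,0.1,0,0,0],
    [0,0.13,0,0,0],
    [0,0.13,0,0,0]
  ]
}}

```text
time_s: 4.27
tcp_pos: [0.4167, -0.0908, 0.1402]
ee_rot: [[-0.063, -0.998, -0.003], [-0.998, 0.063, -0.005], [0.005, 0.003, -1.0]]
wrist_force: [-0.1, -18.0, -3.1]
gripper_width: 0.003
gripper_force: 9.0
```

Request:
{"op": "servo_tool", "data": {
  "targets": [
    [0,0.03,0,0,0],
    [0,0.07,0,0,0],
    [0,0.1,0,0,0],
    [0,0.13,0,0,0],
    [0,0.13,0,0,0]
  ]
}}

```text
time_s: 4.68
tcp_pos: [0.4167, -0.0903, 0.1404]
ee_rot: [[-0.062, -0.998, -0.004], [-0.998, 0.062, -0.011], [0.012, 0.003, -1.0]]
wrist_force: [4.7, -38.1, -8.1]
gripper_width: 0.008
gripper_force: 18.5
```

Request:
{"op": "servo_tool", "data": {
  "targets": [
    [0,-0.5,0,0,0],
    [0,-1,0,0,0],
    [0,-1,1,0,0],
    [0,-1,2,0,0],
    [0,-1,2,0,0]
  ]
}}

```text
time_s: 5.1
tcp_pos: [0.4223, -0.1144, 0.2062]
ee_rot: [[-0.063, -0.998, 0.014], [-0.998, 0.063, -0.0], [-0.001, -0.014, -1.0]]
wrist_force: [0.8, 0.5, -0.1]
gripper_width: 0.007
gripper_force: 0.0
```

Request:
{"op": "servo_tool", "data": {
  "targets": [
    [0.8,0.8,0,0,0],
    [1.6,1.65,0,0,0],
    [2.4,2.5,0,0,0],
    [3.2,3.4,0,0,0],
    [3.77,4.0,0,0,0]
  ]
}}

```text
time_s: 5.52
tcp_pos: [0.5336, 0.0087, 0.2009]
ee_rot: [[-0.062, -0.998, 0.004], [-0.998, 0.062, 0.002], [-0.002, -0.004, -1.0]]
wrist_force: [-0.2, 1.0, 0.1]
gripper_width: 0.004
gripper_force: 0.0
```

Run:
```python
from h import *
snap('top','top1');snap('side','side1'); s=r.sense(); print(s['tcp_pos'],s['joints'])
a=cv2.resize(cv2.imread('pics/top1.png')[165:285,225:345],None,fx=3,fy=3,interpolation=cv2.INTER_CUBIC)
b=cv2.resize(cv2.imread('pics/side1.png')[150:270,225:375],None,fx=3,fy=3,interpolation=cv2.INTER_CUBIC)
cv2.imwrite('pics/d1.png',np.hstack([a,b[:, :440]]))
```

```text
[0.5341836  0.00904615 0.20037196] [ 1.83719148e+01  1.50363265e+01 -1.58169544e+01 -4.39523118e-03
 -5.89184951e+01 -2.18387583e+01]
```

View pics/d1.png

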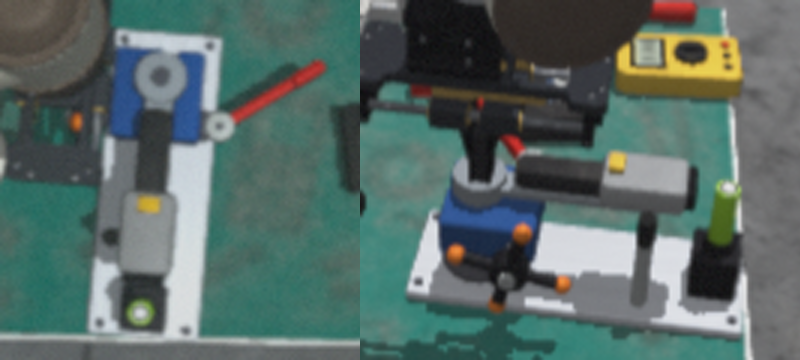

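Request:
{"op": "servo_tool", "data": {
  "targets": [
    [-0.1,0.02,-1,0,0],
    [-0.12,0.03,-2,0,0],
    [-0.12,0.03,-2.6,0,0],
    [-0.12,0.03,-2.6,0,0],
    [-0.12,0.03,-2.6,0,0]
  ]
}}

```text
time_s: 6.03
tcp_pos: [0.5271, 0.0065, 0.1223]
ee_rot: [[-0.064, -0.998, -0.001], [-0.998, 0.064, -0.0], [0.0, 0.0, -1.0]]
wrist_force: [-0.4, 0.1, 0.4]
gripper_width: 0.006
gripper_force: 0.0
```

Request:
{"op": "servo_tool", "data": {
  "targets": [
    [-0.1,0,0,0,0],
    [-0.2,0.01,0,0,0],
    [-0.3,0.02,-0.05,0,0],
    [-0.4,0.02,-0.1,0,0],
    [-0.5,0.03,-0.1,0,0]
  ]
}}

```text
time_s: 6.45
tcp_pos: [0.5195, 0.0083, 0.1238]
ee_rot: [[-0.06, -0.998, 0.02], [-0.998, 0.061, 0.002], [-0.003, -0.019, -1.0]]
wrist_force: [15.7, -8.3, -1.3]
gripper_width: 0.007
gripper_force: 8.4
```

Request:
{"op": "servo_tool", "data": {
  "targets": [
    [-0.15,0,-0.05,0,0],
    [-0.3,0.01,-0.1,0,0],
    [-0.45,0.02,-0.15,0,0],
    [-0.6,0.02,-0.2,0,0],
    [-0.7,0.03,-0.2,0,0]
  ]
}}

```text
time_s: 6.87
tcp_pos: [0.5031, 0.0099, 0.1197]
ee_rot: [[-0.059, -0.998, 0.03], [-0.998, 0.059, 0.004], [-0.006, -0.03, -1.0]]
wrist_force: [17.5, -5.6, 0.8]
gripper_width: 0.003
gripper_force: 7.0
```

Request:
{"op": "servo_tool", "data": {
  "targets": [
    [-0.05,0,-0.1,0,0],
    [-0.1,0,-0.2,0,0],
    [-0.2,0.01,-0.25,0,0],
    [-0.25,0.01,-0.25,0,0],
    [-0.25,0.01,-0.25,0,0]
  ]
}}

```text
time_s: 7.28
tcp_pos: [0.4943, 0.0109, 0.1122]
ee_rot: [[-0.059, -0.998, 0.027], [-0.998, 0.059, 0.004], [-0.006, -0.026, -1.0]]
wrist_force: [12.6, -3.0, 7.5]
gripper_width: 0.009
gripper_force: 6.7
```

Request:
{"op": "servo_tool", "data": {
  "targets": [
    [0.3,0,0,0,0],
    [0.3,0,1,0,0],
    [0.3,0,2,0,0],
    [1.3,-0.1,2,0,0],
    [2.3,-0.15,2,0,0]
  ]
}}

```text
time_s: 7.7
tcp_pos: [0.5533, 0.0045, 0.1698]
ee_rot: [[-0.063, -0.998, 0.006], [-0.998, 0.063, 0.002], [-0.003, -0.006, -1.0]]
wrist_force: [0.6, 0.1, -0.1]
gripper_width: 0.007
gripper_force: 0.0
```

```bash
cat > nut.py <<'E'
import sys
from fit import *
from scipy.optimize import linear_sum_assignment
tag=sys.argv[1]; c=snap('side',tag); q=np.load('q.npy'); W=model(q)[2]
def balls(a): return np.array([(-.038-.047*np.sin(a+k*np.pi/2),.072,.075+.047*np.cos(a+k*np.pi/2)) for k in range(4)])
hsv=cv2.cvtColor(np.array(c['pixels'],np.uint8),cv2.COLOR_RGB2HSV); m=cv2.inRange(hsv,(5,150,90),(18,255,255))
ctr=proj(c,W([(-.038,.072,.075)]))[0]
n,_,st,cen=cv2.connectedComponentsWithStats(m); P=np.array([cen[i] for i in range(1,n) if st[i,4]>5 and np.hypot(*(cen[i]-ctr))<35])
def cost(a):
    D=np.linalg.norm(proj(c,W(balls(a)))[:,None]-P[None],axis=2); i,j=linear_sum_assignment(D); return np.sqrt((D[i,j]**2).mean())
A=np.arange(0,np.pi/2,.005); C=[cost(a) for a in A]; i=int(np.argmin(C))
print('balls',len(P),'a mod pi/2 =',round(A[i],3),'rms px',round(C[i],2), P.round(1).tolist()); s=r.sense(); print(s['time_s'],s['tcp_pos'])
E
python3 nut.py n1
```

```text
balls 4 a mod pi/2 = 1.075 rms px 0.54 [[265.5, 227.4], [290.1, 235.4], [258.0, 243.0], [282.8, 251.8]]
7.75 [0.5592 0.0045 0.1684]
```

Request:
{"op": "servo_tool", "data": {
  "targets": [
    [0.2,0.1,0,0,0],
    [0.2,0.1,-0.8,0,0],
    [0.2,0.1,-1.6,0,0],
    [0.2,0.1,-1.65,0,0],
    [0.2,0.1,-1.65,0,0]
  ]
}}

```text
time_s: 8.17
tcp_pos: [0.557, 0.007, 0.1155]
ee_rot: [[-0.064, -0.998, -0.004], [-0.998, 0.064, -0.001], [0.001, 0.004, -1.0]]
wrist_force: [-0.5, 0.0, -0.0]
gripper_width: 0.003
gripper_force: 0.0
```

Request:
{"op": "servo_tool", "data": {
  "targets": [
    [-0.3,0.02,0,0,0],
    [-0.6,0.04,0,0,0],
    [-0.85,0.05,0,0,0],
    [-1.1,0.06,0,0,0],
    [-1.35,0.07,0,0,0]
  ]
}}

```text
time_s: 8.58
tcp_pos: [0.5318, 0.0106, 0.1262]
ee_rot: [[-0.057, -0.998, 0.035], [-0.998, 0.057, 0.002], [-0.004, -0.035, -0.999]]
wrist_force: [17.3, -7.8, 12.9]
gripper_width: 0.009
gripper_force: 9.0
```

Request:
{"op": "servo_tool", "data": {
  "targets": [
    [-0.2,0.01,0,0,0],
    [-0.4,0.02,0,0,0],
    [-0.6,0.03,0,0,0],
    [-0.75,0.04,0,0,0],
    [-0.75,0.04,0,0,0]
  ]
}}

```text
time_s: 9.0
tcp_pos: [0.5055, 0.0129, 0.1231]
ee_rot: [[-0.06, -0.998, 0.027], [-0.998, 0.06, 0.005], [-0.007, -0.027, -1.0]]
wrist_force: [11.5, -0.8, 2.6]
gripper_width: 0.002
gripper_force: 5.7
```

Request:
{"op": "servo_tool", "data": {
  "targets": [
    [0.3,0,0,0,0],
    [0.3,0,1.2,0,0],
    [0.3,0,2.4,0,0],
    [0.8,-0.9,2.4,0,0],
    [1.2,-2.0,2.4,0,0]
  ]
}}

```text
time_s: 9.42
tcp_pos: [0.5333, -0.0483, 0.1931]
ee_rot: [[-0.059, -0.998, 0.008], [-0.998, 0.059, 0.002], [-0.002, -0.008, -1.0]]
wrist_force: [0.5, -0.3, -0.2]
gripper_width: 0.002
gripper_force: 0.0
```

Request:
{"op": "servo_tool", "data": {
  "targets": [
    [0.4,-1.0,0,0,0],
    [0.8,-2.2,0,0,0],
    [1.2,-3.4,0,0,0],
    [1.6,-4.4,0,0,0],
    [1.6,-4.5,0,0,0]
  ]
}}

```text
time_s: 9.83
tcp_pos: [0.5805, -0.1886, 0.1894]
ee_rot: [[-0.068, -0.998, 0.002], [-0.998, 0.068, -0.001], [0.001, -0.002, -1.0]]
wrist_force: [-0.3, -0.0, 0.2]
gripper_width: 0.009
gripper_force: 0.0
```

```bash
cat > lev.py <<'E'
import sys
from fit import *
q=np.load('q.npy'); W=model(q)[2]; H=np.array([-.038,-.058])
def lever(tag):
    c=snap('top',tag); hsv=cv2.cvtColor(np.array(c['pixels'],np.uint8),cv2.COLOR_RGB2HSV)
    m=cv2.inRange(hsv,(0,140,60),(4,255,255))|cv2.inRange(hsv,(172,140,60),(180,255,255))
    h=W([(*H,.083)])[0]; v,u=np.nonzero(m); w=np.array([atz(c,p,.083) for p in zip(u.astype(float),v.astype(float))])
    d=w[:,:2]-h[:2]; ok=np.hypot(*d.T)<.125; d=d[ok]; R=np.array([[np.cos(q[2]),np.sin(q[2])],[-np.sin(q[2]),np.cos(q[2])]])
    s=d@R.T; b=np.arctan2(-s[:,0],-s[:,1]); rr=np.hypot(*s.T)
    print('lever theta',round(1+np.median(b[rr>.05]),3) if (rr>.05).any() else None,'n',len(rr),'rmax',rr.max().round(3))
def path(ths,extra=0):
    for th in ths:
        b=th-1; u=np.array([-np.sin(b),-np.cos(b)]); n=np.array([np.cos(b),-np.sin(b)]); d=.007+.015*abs(n[0])+.0095*abs(n[1])+extra
        print(th,W([(*(H+.095*u+d*n),.087)])[0][:2])
if __name__=='__main__': lever(sys.argv[1]); print(r.sense()['tcp_pos'],r.sense()['time_s'])
E
python3 nut.py n2; python3 lev.py l2; python3 -c "
from lev import *
path([.4,.6,.8,1,1.2,1.4,1.6,1.8,2.0,2.15,2.3,2.4])"
```

```text
balls 4 a mod pi/2 = 0.62 rms px 0.58 [[259.5, 229.9], [284.8, 230.3], [263.1, 248.7], [289.1, 248.3]]
9.8833 [ 0.5794 -0.1871  0.1891]
lever theta 0.384 n 64 rmax 0.113
[ 0.579  -0.1855  0.189 ] 9.9333
0.4 [ 0.5755 -0.1883]
0.6 [ 0.5602 -0.2009]
0.8 [ 0.542  -0.2103]
1 [ 0.5217 -0.2156]
1.2 [ 0.5038 -0.2172]
1.4 [ 0.4852 -0.2153]
1.6 [ 0.4667 -0.2095]
1.8 [ 0.4493 -0.1996]
2.0 [ 0.4339 -0.1858]
2.15 [ 0.4243 -0.1731]
2.3 [ 0.4169 -0.1587]
2.4 [ 0.4133 -0.1484]
```

Request:
{"op": "servo_tool", "data": {
  "targets": [
    [0.25,0.1,-0.8,0,0],
    [0.25,0.1,-1.8,0,0],
    [0.25,0.1,-2.8,0,0],
    [0.25,0.1,-3.4,0,0],
    [0.25,0.1,-3.4,0,0]
  ]
}}

```text
time_s: 10.35
tcp_pos: [0.5834, -0.1794, 0.0828]
ee_rot: [[-0.063, -0.998, -0.009], [-0.998, 0.063, 0.002], [-0.001, 0.009, -1.0]]
wrist_force: [-0.0, -0.7, -0.7]
gripper_width: 0.008
gripper_force: 0.0
```

Request:
{"op": "servo_tool", "data": {
  "targets": [
    [-0.25,-0.17,0,0,0],
    [-0.55,-0.4,0,0,0],
    [-0.88,-0.61,0,0,0],
    [-1.18,-0.78,0,0,0],
    [-1.48,-0.93,0,0,0]
  ]
}}

```text
time_s: 10.77
tcp_pos: [0.5421, -0.2101, 0.0881]
ee_rot: [[-0.064, -0.998, 0.003], [-0.998, 0.064, -0.0], [0.0, -0.003, -1.0]]
wrist_force: [1.6, 1.3, -0.2]
gripper_width: 0.009
gripper_force: 0.4
```

Request:
{"op": "servo_tool", "data": {
  "targets": [
    [-0.14,-0.04,0,0,0],
    [-0.28,-0.07,0,0,0],
    [-0.42,-0.11,0,0,0],
    [-0.56,-0.14,0,0,0],
    [-0.68,-0.17,0,0,0]
  ]
}}

```text
time_s: 11.18
tcp_pos: [0.522, -0.2145, 0.0865]
ee_rot: [[-0.064, -0.998, 0.0], [-0.998, 0.064, 0.0], [-0.0, -0.0, -1.0]]
wrist_force: [1.0, 0.0, 0.4]
gripper_width: 0.003
gripper_force: 0.3
```

Request:
{"op": "servo_tool", "data": {
  "targets": [
    [-0.06,-0.01,0,0,0],
    [-0.12,-0.02,0,0,0],
    [-0.18,-0.02,0,0,0],
    [-0.24,-0.03,0,0,0],
    [-0.3,-0.03,0,0,0]
  ]
}}

```text
time_s: 11.6
tcp_pos: [0.5132, -0.2153, 0.0864]
ee_rot: [[-0.064, -0.998, 0.0], [-0.998, 0.064, 0.0], [-0.0, 0.0, -1.0]]
wrist_force: [0.8, 0.3, 0.3]
gripper_width: 0.005
gripper_force: 0.4
```

Request:
{"op": "servo_tool", "data": {
  "targets": [
    [-0.06,0,0,0,0],
    [-0.12,-0.01,0,0,0],
    [-0.18,-0.02,0,0,0],
    [-0.24,-0.02,0,0,0],
    [-0.3,-0.02,0,0,0]
  ]
}}

```text
time_s: 12.02
tcp_pos: [0.5042, -0.216, 0.0866]
ee_rot: [[-0.064, -0.998, 0.0], [-0.998, 0.064, -0.0], [0.0, -0.0, -1.0]]
wrist_force: [0.9, 0.3, -0.2]
gripper_width: 0.004
gripper_force: 0.4
```

Request:
{"op": "servo_tool", "data": {
  "targets": [
    [-0.06,0,0,0,0],
    [-0.12,0.01,0,0,0],
    [-0.18,0.02,0,0,0],
    [-0.24,0.02,0,0,0],
    [-0.3,0.02,0,0,0]
  ]
}}

```text
time_s: 12.43
tcp_pos: [0.4951, -0.2153, 0.0866]
ee_rot: [[-0.064, -0.998, 0.0], [-0.998, 0.064, -0.0], [-0.0, -0.0, -1.0]]
wrist_force: [0.9, -0.3, 0.5]
gripper_width: 0.001
gripper_force: 0.4
```

Request:
{"op": "servo_tool", "data": {
  "targets": [
    [-0.06,0,0,0,0],
    [-0.12,0.01,0,0,0],
    [-0.18,0.02,0,0,0],
    [-0.24,0.03,0,0,0],
    [-0.31,0.04,0,0,0]
  ]
}}

```text
time_s: 12.85
tcp_pos: [0.4863, -0.2141, 0.0867]
ee_rot: [[-0.064, -0.998, 0.001], [-0.998, 0.064, -0.0], [0.0, -0.001, -1.0]]
wrist_force: [0.8, 1.0, -0.4]
gripper_width: 0.008
gripper_force: 0.8
```

Request:
{"op": "servo_tool", "data": {
  "targets": [
    [-0.06,0.01,0,0,0],
    [-0.12,0.03,0,0,0],
    [-0.18,0.05,0,0,0],
    [-0.24,0.06,0,0,0],
    [-0.31,0.08,0,0,0]
  ]
}}

```text
time_s: 13.27
tcp_pos: [0.4772, -0.2118, 0.0868]
ee_rot: [[-0.064, -0.998, 0.002], [-0.998, 0.064, -0.0], [0.0, -0.002, -1.0]]
wrist_force: [3.9, 0.6, 0.0]
gripper_width: 0.004
gripper_force: 1.3
```

Request:
{"op": "servo_tool", "data": {
  "targets": [
    [-0.06,0.02,0,0,0],
    [-0.12,0.04,0,0,0],
    [-0.18,0.07,0,0,0],
    [-0.24,0.09,0,0,0],
    [-0.31,0.12,0,0,0]
  ]
}}

```text
time_s: 13.68
tcp_pos: [0.4677, -0.2082, 0.0867]
ee_rot: [[-0.064, -0.998, 0.001], [-0.998, 0.064, -0.0], [0.0, -0.001, -1.0]]
wrist_force: [5.7, -0.1, -0.4]
gripper_width: 0.006
gripper_force: 1.6
```

```bash
python3 lev.py l3
```

```text
Traceback (most recent call last):
  File "lev.py", line 15, in <module>
    if __name__=='__main__': lever(sys.argv[1]); print(r.sense()['tcp_pos'],r.sense()['time_s'])
                             ~~~~~^^^^^^^^^^^^^
  File "lev.py", line 10, in lever
    print('lever theta',round(1+np.median(b[rr>.05]),3) if (rr>.05).any() else None,'n',len(rr),'rmax',rr.max().round(3))
                                                                                                       ~~~~~~^^
ValueError: zero-size array to reduction operation maximum which has no identity
```

Request:
{"op": "servo_tool", "data": {
  "targets": [
    [0.25,0,0,0,0],
    [0.25,0,0.8,0,0],
    [0.25,0,1.6,0,0],
    [-0.6,0.6,1.6,0,0],
    [-1.55,1.15,1.6,0,0]
  ]
}}

```text
time_s: 14.15
tcp_pos: [0.4206, -0.1737, 0.1348]
ee_rot: [[-0.065, -0.998, -0.002], [-0.998, 0.065, -0.0], [0.0, 0.002, -1.0]]
wrist_force: [-0.2, 1.4, -0.5]
gripper_width: 0.004
gripper_force: 0.0
```

Request:
{"op": "servo_tool", "data": {
  "targets": [
    [0,0,-0.6,0,0],
    [0,0,-1.4,0,0],
    [0,0,-1.6,0,0],
    [0.45,-0.42,-1.6,0,0],
    [0.95,-0.85,-1.6,0,0]
  ]
}}

```text
time_s: 14.57
tcp_pos: [0.4474, -0.1991, 0.0857]
ee_rot: [[-0.063, -0.998, -0.006], [-0.998, 0.063, 0.001], [-0.0, 0.006, -1.0]]
wrist_force: [1.5, -0.8, 0.3]
gripper_width: 0.002
gripper_force: 0.0
```

Request:
{"op": "servo_tool", "data": {
  "targets": [
    [0.45,-0.22,0,0,0],
    [0.94,-0.44,0,0,0],
    [1.34,-0.5,0,0,0],
    [1.74,-0.54,0,0,0],
    [2.14,-0.58,0,0,0]
  ]
}}

```text
time_s: 14.98
tcp_pos: [0.5119, -0.2168, 0.0856]
ee_rot: [[-0.065, -0.998, -0.007], [-0.998, 0.065, 0.001], [-0.001, 0.007, -1.0]]
wrist_force: [-1.4, 0.4, 0.1]
gripper_width: 0.004
gripper_force: 0.6
```

Request:
{"op": "servo_tool", "data": {
  "targets": [
    [-0.3,0,0,0,0],
    [-0.3,0,1.3,0,0],
    [-0.3,0,2.6,0,0],
    [-0.3,0,3.6,0,0],
    [0.2,1.1,3.6,0,0]
  ]
}}

```text
time_s: 15.4
tcp_pos: [0.5204, -0.1875, 0.2015]
ee_rot: [[-0.069, -0.998, 0.009], [-0.998, 0.069, -0.004], [0.003, -0.009, -1.0]]
wrist_force: [2.1, 0.7, -0.3]
gripper_width: 0.003
gripper_force: 0.0
```

Request:
{"op": "servo_tool", "data": {
  "targets": [
    [0.4,1.25,0,0,0],
    [0.8,2.5,0,0,0],
    [1.2,3.75,0,0,0],
    [1.6,5.0,0,0,0],
    [2.07,6.3,0,0,0]
  ]
}}

```text
time_s: 15.82
tcp_pos: [0.5803, 0.0064, 0.1944]
ee_rot: [[-0.065, -0.998, -0.004], [-0.998, 0.065, -0.001], [0.001, 0.004, -1.0]]
wrist_force: [2.1, -0.3, -0.2]
gripper_width: 0.005
gripper_force: 0.0
```

```bash
python3 lev.py l4; python3 nut.py n4
```

```text
lever theta 0.658 n 127 rmax 0.113
[0.5837 0.0122 0.1942] 15.8667
balls 4 a mod pi/2 = 0.625 rms px 0.65 [[259.5, 229.8], [284.8, 230.3], [262.9, 248.6], [289.1, 248.3]]
15.9167 [0.5823 0.0096 0.194 ]
```

Request:
{"op": "servo_tool", "data": {
  "targets": [
    [0,-0.08,-0.8,0,0],
    [0,-0.08,-1.8,0,0],
    [0,-0.08,-2.8,0,0],
    [0,-0.08,-2.85,0,0],
    [0,-0.08,-2.85,0,0]
  ]
}}

```text
time_s: 16.33
tcp_pos: [0.5798, 0.002, 0.1075]
ee_rot: [[-0.064, -0.998, -0.006], [-0.998, 0.064, -0.002], [0.002, 0.006, -1.0]]
wrist_force: [0.8, -0.5, -0.4]
gripper_width: 0.007
gripper_force: 0.0
```

Request:
{"op": "servo_tool", "data": {
  "targets": [
    [-0.25,0.02,0,0,0],
    [-0.5,0.03,0.1,0,0],
    [-0.75,0.05,0.2,0,0],
    [-1.0,0.06,0.3,0,0],
    [-1.25,0.08,0.35,0,0]
  ]
}}

```text
time_s: 16.75
tcp_pos: [0.5558, 0.006, 0.1272]
ee_rot: [[-0.059, -0.998, 0.031], [-0.998, 0.059, 0.002], [-0.004, -0.031, -1.0]]
wrist_force: [20.5, -8.4, 5.4]
gripper_width: 0.006
gripper_force: 10.4
```

Request:
{"op": "servo_tool", "data": {
  "targets": [
    [-0.2,0.01,0.05,0,0],
    [-0.4,0.02,0.1,0,0],
    [-0.6,0.03,0.1,0,0],
    [-0.8,0.04,0.1,0,0],
    [-0.9,0.05,0.1,0,0]
  ]
}}

```text
time_s: 17.17
tcp_pos: [0.5348, 0.0088, 0.1362]
ee_rot: [[-0.056, -0.997, 0.047], [-0.998, 0.057, 0.005], [-0.007, -0.046, -0.999]]
wrist_force: [17.5, -2.8, 17.3]
gripper_width: 0.005
gripper_force: 9.1
```

```bash
python3 nut.py n5
```

```text
balls 4 a mod pi/2 = 1.46 rms px 0.68 [[271.9, 226.7], [256.0, 238.3], [292.3, 240.5], [276.0, 252.9]]
17.2167 [0.5328 0.0091 0.1351]
```

Request:
{"op": "servo_tool", "data": {
  "targets": [
    [0.5,0,0,0,0],
    [0.9,0,0,0,0],
    [0.9,0,-0.2,0,0],
    [0.9,0,-0.2,0,0],
    [0.9,0,-0.2,0,0]
  ]
}}

```text
time_s: 17.63
tcp_pos: [0.5428, 0.0067, 0.1167]
ee_rot: [[-0.064, -0.998, -0.001], [-0.998, 0.064, -0.0], [0.0, 0.001, -1.0]]
wrist_force: [0.2, -0.0, 0.5]
gripper_width: 0.002
gripper_force: 0.0
```

Request:
{"op": "servo_tool", "data": {
  "targets": [
    [-0.2,0,0,0,0],
    [-0.4,0,0,0,0],
    [-0.6,0.02,0,0,0],
    [-0.7,0.03,0,0,0],
    [-0.8,0.04,0,0,0]
  ]
}}

```text
time_s: 18.05
tcp_pos: [0.5247, 0.0085, 0.1184]
ee_rot: [[-0.062, -0.998, 0.013], [-0.998, 0.062, 0.001], [-0.002, -0.013, -1.0]]
wrist_force: [12.0, -5.6, -5.1]
gripper_width: 0.005
gripper_force: 5.8
```

Request:
{"op": "servo_tool", "data": {
  "targets": [
    [-0.1,0,0,0,0],
    [-0.2,0,-0.02,0,0],
    [-0.3,0.01,-0.05,0,0],
    [-0.4,0.02,-0.05,0,0],
    [-0.4,0.02,-0.05,0,0]
  ]
}}

```text
time_s: 18.47
tcp_pos: [0.5181, 0.0097, 0.119]
ee_rot: [[-0.06, -0.998, 0.025], [-0.998, 0.06, 0.002], [-0.004, -0.025, -1.0]]
wrist_force: [18.6, -7.5, -4.1]
gripper_width: 0.007
gripper_force: 8.3
```

Request:
{"op": "servo_tool", "data": {
  "targets": [
    [-0.05,0,0,0,0],
    [-0.1,0,0,0,0],
    [-0.1,0,0,0,0],
    [-0.1,0,0,0,0],
    [-0.1,0,0,0,0]
  ]
}}

```text
time_s: 18.88
tcp_pos: [0.5154, 0.0098, 0.1189]
ee_rot: [[-0.06, -0.998, 0.025], [-0.998, 0.06, 0.003], [-0.004, -0.025, -1.0]]
wrist_force: [19.7, -8.1, -5.9]
gripper_width: 0.009
gripper_force: 8.2
```

```bash
python3 nut.py n6
```

```text
balls 4 a mod pi/2 = 0.395 rms px 0.7 [[281.1, 228.8], [257.1, 232.4], [291.1, 246.5], [266.6, 250.8]]
18.9333 [0.5155 0.0098 0.1189]
```

Request:
{"op": "servo_tool", "data": {
  "targets": [
    [0.6,0,0,0,0],
    [0.6,0,1.3,0,0],
    [0.6,0,2.4,0,0],
    [0.85,-1.2,2.4,0,0],
    [1.1,-2.4,2.4,0,0]
  ]
}}

```text
time_s: 19.35
tcp_pos: [0.5388, -0.0624, 0.1897]
ee_rot: [[-0.059, -0.998, 0.005], [-0.998, 0.059, 0.001], [-0.001, -0.005, -1.0]]
wrist_force: [1.5, 0.0, -0.9]
gripper_width: 0.005
gripper_force: 0.0
```

Request:
{"op": "servo_tool", "data": {
  "targets": [
    [0.25,-1.2,0,0,0],
    [0.5,-2.4,0,0,0],
    [0.75,-3.6,0,0,0],
    [0.9,-4.6,0,0,0],
    [0.9,-4.6,0,0,0]
  ]
}}

```text
time_s: 19.77
tcp_pos: [0.5645, -0.2054, 0.1865]
ee_rot: [[-0.069, -0.998, -0.001], [-0.998, 0.069, -0.001], [0.001, 0.001, -1.0]]
wrist_force: [-0.3, -0.7, -1.2]
gripper_width: 0.006
gripper_force: 0.0
```

```bash
python3 lev.py l6; python3 nut.py n7
```

```text
lever theta 0.658 n 65 rmax 0.113
[ 0.564  -0.2034  0.1864] 19.8167
balls 4 a mod pi/2 = 0.39 rms px 0.6 [[281.2, 228.5], [257.3, 232.3], [291.2, 246.1], [266.7, 250.7]]
19.8667 [ 0.564  -0.202   0.1865]
```

Request:
{"op": "servo_tool", "data": {
  "targets": [
    [0.2,0.13,-0.8,0,0],
    [0.2,0.13,-1.8,0,0],
    [0.2,0.13,-2.8,0,0],
    [0.2,0.13,-3.3,0,0],
    [0.2,0.13,-3.3,0,0]
  ]
}}

```text
time_s: 20.28
tcp_pos: [0.5677, -0.1953, 0.0841]
ee_rot: [[-0.063, -0.998, -0.009], [-0.998, 0.063, 0.002], [-0.001, 0.009, -1.0]]
wrist_force: [0.1, 0.7, -0.4]
gripper_width: 0.007
gripper_force: 0.0
```

Request:
{"op": "servo_tool", "data": {
  "targets": [
    [-0.2,-0.1,0,0,0],
    [-0.4,-0.18,0,0,0],
    [-0.6,-0.26,0,0,0],
    [-0.78,-0.34,0,0,0],
    [-0.93,-0.41,0,0,0]
  ]
}}

```text
time_s: 20.7
tcp_pos: [0.5432, -0.2099, 0.0895]
ee_rot: [[-0.064, -0.998, 0.003], [-0.998, 0.064, -0.0], [0.0, -0.003, -1.0]]
wrist_force: [1.6, 1.1, 0.7]
gripper_width: 0.006
gripper_force: 0.4
```

Request:
{"op": "servo_tool", "data": {
  "targets": [
    [-0.07,-0.02,0,0,0],
    [-0.14,-0.04,0,0,0],
    [-0.2,-0.06,0,0,0],
    [-0.27,-0.08,0,0,0],
    [-0.34,-0.1,0,0,0]
  ]
}}

```text
time_s: 21.12
tcp_pos: [0.5331, -0.2127, 0.0881]
ee_rot: [[-0.064, -0.998, 0.0], [-0.998, 0.064, -0.0], [0.0, -0.0, -1.0]]
wrist_force: [0.5, 0.5, 0.8]
gripper_width: 0.006
gripper_force: 0.3
```

Request:
{"op": "servo_tool", "data": {
  "targets": [
    [-0.04,-0.01,0,0,0],
    [-0.07,-0.02,0,0,0],
    [-0.1,-0.02,0,0,0],
    [-0.14,-0.03,0,0,0],
    [-0.17,-0.04,0,0,0]
  ]
}}

```text
time_s: 21.53
tcp_pos: [0.5278, -0.2138, 0.0879]
ee_rot: [[-0.064, -0.998, -0.0], [-0.998, 0.064, 0.0], [-0.0, 0.0, -1.0]]
wrist_force: [0.1, 0.7, 0.6]
gripper_width: 0.008
gripper_force: 0.3
```

Request:
{"op": "servo_tool", "data": {
  "targets": [
    [-0.04,-0.01,0,0,0],
    [-0.07,-0.02,0,0,0],
    [-0.1,-0.02,0,0,0],
    [-0.14,-0.03,0,0,0],
    [-0.17,-0.04,0,0,0]
  ]
}}

```text
time_s: 21.95
tcp_pos: [0.523, -0.215, 0.0881]
ee_rot: [[-0.064, -0.998, 0.0], [-0.998, 0.064, 0.0], [-0.0, -0.0, -1.0]]
wrist_force: [-0.2, 2.4, -0.0]
gripper_width: 0.007
gripper_force: 0.6
```

Request:
{"op": "servo_tool", "data": {
  "targets": [
    [-0.03,0,0,0,0],
    [-0.06,-0.01,0,0,0],
    [-0.09,-0.01,0,0,0],
    [-0.12,-0.01,0,0,0],
    [-0.15,-0.02,0,0,0]
  ]
}}

```text
time_s: 22.37
tcp_pos: [0.5187, -0.2156, 0.0882]
ee_rot: [[-0.064, -0.998, 0.001], [-0.998, 0.064, -0.0], [-0.0, -0.001, -1.0]]
wrist_force: [1.6, 1.4, 0.5]
gripper_width: 0.005
gripper_force: 1.0
```

Request:
{"op": "servo_tool", "data": {
  "targets": [
    [-0.03,0,0,0,0],
    [-0.06,-0.01,0,0,0],
    [-0.09,-0.01,0,0,0],
    [-0.12,-0.01,0,0,0],
    [-0.15,-0.01,0,0,0]
  ]
}}

```text
time_s: 22.78
tcp_pos: [0.5144, -0.2159, 0.0882]
ee_rot: [[-0.064, -0.998, 0.001], [-0.998, 0.064, -0.0], [-0.0, -0.001, -1.0]]
wrist_force: [3.4, 2.3, -0.9]
gripper_width: 0.003
gripper_force: 1.6
```

Request:
{"op": "servo_tool", "data": {
  "targets": [
    [-0.03,0,0,0,0],
    [-0.06,0,0,0,0],
    [-0.09,0,0,0,0],
    [-0.12,0,0,0,0],
    [-0.15,0,0,0,0]
  ]
}}

```text
time_s: 23.2
tcp_pos: [0.5099, -0.2159, 0.0882]
ee_rot: [[-0.064, -0.998, 0.001], [-0.998, 0.064, -0.0], [-0.0, -0.001, -1.0]]
wrist_force: [5.2, 4.0, -0.8]
gripper_width: 0.004
gripper_force: 2.0
```

Request:
{"op": "servo_tool", "data": {
  "targets": [
    [-0.2,-0.04,0,0,0],
    [-0.4,-0.02,0,0,0],
    [-0.6,0.0,0,0,0],
    [-0.82,0.02,0,0,0],
    [-1.03,0.08,0,0,0]
  ]
}}

```text
time_s: 23.62
tcp_pos: [0.4818, -0.2139, 0.089]
ee_rot: [[-0.063, -0.998, 0.008], [-0.998, 0.063, -0.001], [0.001, -0.009, -1.0]]
wrist_force: [9.2, 1.8, -1.9]
gripper_width: 0.007
gripper_force: 3.7
```

Request:
{"op": "servo_tool", "data": {
  "targets": [
    [-0.21,0.07,0,0,0],
    [-0.41,0.13,0,0,0],
    [-0.6,0.24,0,0,0],
    [-0.8,0.34,0,0,0],
    [-0.99,0.46,0,0,0]
  ]
}}

```text
time_s: 24.03
tcp_pos: [0.4532, -0.2006, 0.0896]
ee_rot: [[-0.063, -0.998, 0.011], [-0.998, 0.063, -0.002], [0.002, -0.011, -1.0]]
wrist_force: [8.8, -0.4, -1.5]
gripper_width: 0.004
gripper_force: 3.5
```

Request:
{"op": "servo_tool", "data": {
  "targets": [
    [-0.17,0.15,0,0,0],
    [-0.34,0.31,0,0,0],
    [-0.51,0.46,0,0,0],
    [-0.66,0.67,0,0,0],
    [-0.83,0.89,0,0,0]
  ]
}}

```text
time_s: 24.45
tcp_pos: [0.4246, -0.1736, 0.0888]
ee_rot: [[-0.063, -0.998, 0.002], [-0.998, 0.063, -0.001], [0.001, -0.002, -1.0]]
wrist_force: [2.4, -1.4, 0.6]
gripper_width: 0.003
gripper_force: 1.0
```

Request:
{"op": "servo_tool", "data": {
  "targets": [
    [-0.08,0.16,0,0,0],
    [-0.16,0.32,0,0,0],
    [-0.24,0.48,0,0,0],
    [-0.27,0.55,0,0,0],
    [-0.3,0.62,0,0,0]
  ]
}}

```text
time_s: 24.87
tcp_pos: [0.414, -0.1542, 0.0878]
ee_rot: [[-0.064, -0.998, -0.002], [-0.998, 0.064, -0.0], [0.0, 0.002, -1.0]]
wrist_force: [-0.1, -0.2, 0.7]
gripper_width: 0.009
gripper_force: 0.0
```

Request:
{"op": "servo_tool", "data": {
  "targets": [
    [-0.02,0.05,0,0,0],
    [-0.03,0.1,0,0,0],
    [-0.04,0.15,0,0,0],
    [-0.05,0.2,0,0,0],
    [-0.05,0.2,0,0,0]
  ]
}}

```text
time_s: 25.28
tcp_pos: [0.4137, -0.1519, 0.0882]
ee_rot: [[-0.061, -0.998, -0.0], [-0.998, 0.061, -0.006], [0.006, 0.0, -1.0]]
wrist_force: [2.1, -24.1, -6.3]
gripper_width: 0.005
gripper_force: 12.0
```

Firm stop reached. Back off, rise, clear the view.

Request:
{"op": "servo_tool", "data": {
  "targets": [
    [0,-0.6,0,0,0],
    [0,-1.2,0,0,0],
    [0,-1.2,1.3,0,0],
    [0,-1.2,2.6,0,0],
    [0,-1.2,3.9,0,0]
  ]
}}

```text
time_s: 25.7
tcp_pos: [0.4126, -0.1848, 0.2058]
ee_rot: [[-0.065, -0.998, -0.003], [-0.998, 0.065, 0.0], [0.0, 0.003, -1.0]]
wrist_force: [2.3, -0.0, -0.2]
gripper_width: 0.007
gripper_force: 0.0
```

Request:
{"op": "servo_tool", "data": {
  "targets": [
    [0,-1.0,0,0,0],
    [0,-2.0,0,0,0],
    [0,-3.0,0,0,0],
    [0,-4.0,0,0,0],
    [0,-5.0,0,0,0]
  ]
}}

```text
time_s: 26.12
tcp_pos: [0.4131, -0.3357, 0.205]
ee_rot: [[-0.064, -0.998, -0.0], [-0.998, 0.064, 0.0], [-0.0, 0.0, -1.0]]
wrist_force: [0.1, 0.7, 0.8]
gripper_width: 0.004
gripper_force: 0.0
```

```bash
python3 lev.py l9; python3 nut.py n9
python3 - <<'E'
import cv2,numpy as np
a=cv2.imread('pics/l9.png')[130:290,90:440]
cv2.imwrite('pics/e9.png',cv2.resize(a,None,fx=2.2,fy=2.2,interpolation=cv2.INTER_CUBIC))
E
```

```text
lever theta 2.363 n 79 rmax 0.1
[ 0.4137 -0.3398  0.2047] 26.1667
balls 4 a mod pi/2 = 0.395 rms px 0.57 [[281.6, 228.4], [257.3, 232.3], [291.2, 246.1], [266.7, 250.7]]
26.2167 [ 0.4132 -0.3376  0.2044]
```

View pics/e9.png

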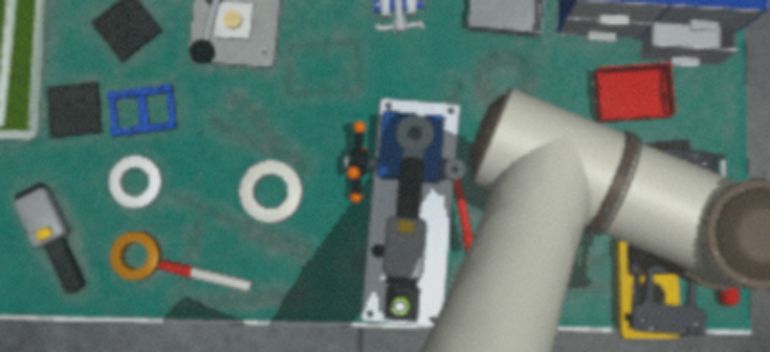

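```bash
python3 -c "
from station import r
print(r.finish_job())"
```

```text
the job is handed in; nothing more can be done
None
```

The job is handed in at about 26 s of the 69 s allowed: the reader arm is at its stop, the nut is tightened so the lever first resists at about 1.0 rad, the lever is pushed fully closed to its firm stop, and I disturbed nothing else on the bench.

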